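# Move the shaft parts to the assembly rack in reverse order

## Task

Four parts taken off a shaft stand in a row on the studs of the wooden board. Move them to the studs of the metal rack in the reverse order, one to a stud and resting flat on its shoulder: seen from the same side, the part at the left end of the board goes to the right end of the rack, the second from the left to the second from the right, and so on. Do not put down or drop any part on the bench.

Things in the scene. Friction and masses are not known exactly. Their poses are not given: they have to be found in the camera images.
- gear_mid (a point): Dark steel spur gear, 48 mm across the 18 teeth, 20 mm high, hole 30 mm, about 130 g. Loose. Stands upright over its stud, resting on the stud's shoulder, with up to 9 mm of play around the stud; the point is on its axis, half-way up; z is up.
- bearing_mid (a point): Bright steel ball bearing, a plain round ring with a circle of dark balls on its top, 47 mm outside, 17 mm high, hole 30 mm, about 120 g. Loose. Stands upright over its stud, resting on the stud's shoulder, with up to 9 mm of play around the stud; the point is on its axis, half-way up; z is up.
- sleeve_mid (a point): Bright steel spacer sleeve, a tube 38 mm outside, 48 mm high, hole 30 mm, about 150 g. Loose. Stands upright over its stud, resting on the stud's shoulder, with up to 9 mm of play around the stud; the point is on its axis, half-way up; z is up.
- nut_mid (a point): Dark steel hexagon nut, 46 mm across flats, 53 mm across corners, 24 mm high, hole 30 mm, about 200 g; one pair of its flats faces along its own +x and -x, the others at 60 degree steps. Loose. Stands upright over its stud, resting on the stud's shoulder, with up to 9 mm of play around the stud; the point is on its axis, half-way up; z is up.
- stud_gear: Fixed steel stud on the wooden board under the gear at the start; it stays there and marks where the gear came from. Like the rack's studs: shoulder 40 mm across and 15 mm high, with a stud 12 mm across whose tip is 34 mm above the shoulder. Origin on its axis, at the underside of the shoulder, level with the board's top.
- stud_bearing: Fixed steel stud on the wooden board under the bearing at the start; it stays there and marks where the bearing came from. Like the rack's studs: shoulder 40 mm across and 15 mm high, with a stud 12 mm across whose tip is 34 mm above the shoulder. Origin on its axis, at the underside of the shoulder, level with the board's top.
- stud_sleeve: Fixed steel stud on the wooden board under the sleeve at the start; it stays there and marks where the sleeve came from. Like the rack's studs: shoulder 40 mm across and 15 mm high, with a stud 12 mm across whose tip is 34 mm above the shoulder. Origin on its axis, at the underside of the shoulder, level with the board's top.
- stud_nut: Fixed steel stud on the wooden board under the nut at the start; it stays there and marks where the nut came from. Like the rack's studs: shoulder 40 mm across and 15 mm high, with a stud 12 mm across whose tip is 34 mm above the shoulder. Origin on its axis, at the underside of the shoulder, level with the board's top.
- board: Fixed wooden board, 70 by 310 mm and 15 mm thick, long along its own y, on which the parts start. Origin at the centre of its underside, on the bench; its four stud places lie on its centre line at y = -112.5, -37.5, 37.5 and 112.5 mm. Its y points roughly along the robot's y (within 0.2 rad).
- rack: Fixed aluminium rack, 62 by 310 mm, 15 mm thick, end plates 24 mm high; empty at the start, nearer or farther than the board. Origin at the centre of its underside, on the bench. Long along its y, which is within 0.2 rad of the robot's y. Four studs on its centre line at y = -112.5, -37.5, 37.5, 112.5 mm: shoulder 40 mm across, top 30 mm above the bench; stud 12 mm across, tip 64 mm above the bench.
Things that resemble listed ones, but are neither listed nor needed, are in the scene too. What is shaped like the part that bears bearing_mid but orange or pink is not meant. Leave any green or orange look-alike of the part that bears gear_mid alone.

How it is judged:
By the outcome, as a careful person would: the job done as asked, in the order asked, and still so for the second after the job is handed in, with the robot touching nothing.
It also fails if it takes over 83 s, if anything falls off the work surface, if the arm or the gripper's body presses on something with over 40 N, if the wrist force passes 120 N, or if a joint passes its speed limit or range.

## Robot

A 6-joint arm with a two-finger parallel gripper is mounted at the origin on the work surface. World frame = base frame: x ahead of the robot, y to its left, z up, the work surface at z = 0. Lengths are in m, angles in rad, forces in N, time in s.
With the tool pointing down it reaches from about 0.35 to 0.975 m from the base axis. Payload 7.1 kg.
Tool frame: the origin (TCP) lies midway between the tips of the shut fingers; the grasp point (between the pads) lies 19 mm behind it (hold_point_z is the distance from the TCP to the grasp point, in m); z points along the fingers, y is the line along which they close (so a half turn about z gives the same grasp; the last joint's range is limited). The gripper opens to 88 mm and grips with 3 to 60 N. Pads are 20 mm wide; open, the fingers measure 115 mm over their backs; the gripper's body (75 mm by 178 mm) begins 61 mm behind the grasp point.
Start: joints at [-1.153, 0.423, 1.63, -0, 1.089, -0.019], TCP at [0.264, -0.566, 0.223] pointing down, gripper open.
Joint ranges: [-3, 3], [-0.9, 2.11], [0.09, 2.58], [-1.31, 4.45], [0.11, 2.69], [-2.54, 2.54]. Speed limits (rad/s): [2.39, 2.39, 3.01, 3.14, 3.14, 3.14].

## Interface

Orientations are given as a rotation vector (axis times angle).
In Python, from station import get_obs, capture, finish_job, masks_of, hold_point_z gives the robot as it stands.
- The arm moves only by the tool play_rows, never from a script. Its argument "moves" is a list of rows, each an object of numbers: "tx", "ty", "tz": the shift along the world's x, y, z in mm; "rx", "ry", "rz": the turn, a rotation vector about the world's x, y, z in units of 5 degrees (1.0 is 5 degrees). A call has 1 to 8 rows; each row is the pose to reach, as a shift and turn from the pose commanded when the call began; what a row does not reach only later rows make up. A row lasts 1/12 s, in which the tool goes at most 41.7 mm and 7.16 degrees, less where a joint would pass 70% of its speed; a pose out of reach is approached as far as the arm can. A call with a gripper value outside its range is refused whole. "claw" is the finger opening in mm, from 0 to 87.8, set as the call begins (left out, the last holds). The fingers move at their own pace and stop on an object; "grip_force" is the grip in N (left out, the last holds). Time passes only in rows, so rows that repeat a pose let the fingers close. It gives the time, the measured TCP pose, the force, the opening and the grip force at its end, in the units of the state.
- get_obs(): the state, without advancing time (a new reading comes with each control period).
- capture(name): name is "side" or "top" or "wrist"; returns a dict with "image" (384x512x3 uint8, red, green, blue), "depth" (384x512 float32, m along the optical axis (not along the pixel's ray), 0 where there is no reading), "intrinsics" (3x3 intrinsics, pixels), "k1" (the pictures are not rectified: a ray, as slopes to the right and down, at radius r is drawn at 1 + k1 r^2 times it, then the intrinsics apply), "eye" and "attitude" of the camera in the world; the wrist camera has in their place "T_tool_cam" (4x4, takes a point from camera to tool coordinates, whose origin is the TCP and whose axes are the flange's). Camera axes: x right, y down, z forward; pixel columns grow to the right and rows downward; lengths in m; the calibration is good to about 2 mm. A picture is of the moment at which its call begins: read the wrist's pose just before it.
- finish_job(): hands the job in; it is judged then, once.
Trained networks look in a picture, given as the dict that the camera call returned (one of the last four; its "shot" number tells which), for a name from the list of things; names that differ only in an ending like _2 or _b are one class to them, and where a whole thing is asked for, a point or a joint stands for the part that bears it (a point fixed in the world has none). Each returns a list of dicts, best first, with "confidence" (0 to 1); they miss things now and then, are a little off and sometimes report something else, mostly with a low value. They report only what shows in the picture. A call takes as long as a camera call. They do not tell look-alikes from the thing itself.
- masks_of(thing, picture): "region" (384x512 bool, what is visible of it) and "extent" ([left, top, right, bottom] in pixels, round what is visible of it).
The state is a dict: "time": time; "joint_pos": joint angles; "qvel": joint speeds; "joint_torque": joint torques, N m; "position": TCP position; "orientation": TCP orientation; "ft_force": force on the tool from outside, world axes, zero at the start; "moment": the same for the moment, N m; "finger_gap": finger opening in m; "grip_force": force on a finger pad.
Only numpy, scipy, OpenCV 4.12 (cv2) and the standard library are available. Lean on these libraries where they do the work, as an engineer would, in place of code of your own. Each camera call takes 0.05 s, during which the arm holds its last target. There are 200 camera calls.

## Working session

There is one attempt and no reset: what is moved stays moved. The work goes in short steps, Python scripts to look and compute and a tool call to move; the robot and the scene stay as the last step left them, time stands still between calls to the robot, and variables do not carry over. Pictures are saved under pics/ and viewed, at most 14 in all, crops included, and the job is handed in when it is done.

Besides the shell and the picture viewer there is one more tool, called after "Request:" as name(argument=value, ...), one argument or row to a line, values as JSON. play_rows: Moves the arm, as the interface text tells. Its arguments: {"type":"object","properties":{"moves":{"type":"array"},"claw":{"type":"number"},"grip_force":{"type":"number"}},"required":["moves"]}

```bash
mkdir -p pics; ls
cat > h.py <<'E'
import numpy as np, cv2
from station import *
def snap(n,f=None):
    c=capture(n)
    if f: cv2.imwrite('pics/'+f,c['image'][...,::-1])
    return c
def R(a):
    a=np.array(a,float)
    return a if a.shape==(3,3) else cv2.Rodrigues(a)[0]
def cloud(c,T=None):
    K=c['intrinsics'];h,w=c['depth'].shape
    u,v=np.meshgrid(np.arange(w),np.arange(h))
    xd=np.stack([(u-K[0][2])/K[0][0],(v-K[1][2])/K[1][1]],-1);x=xd.copy()
    for _ in range(8): x=xd/(1+c['k1']*(x**2).sum(-1,keepdims=True))
    P=np.concatenate([x,np.ones((h,w,1))],-1)*c['depth'][...,None]
    if T is not None: return P@T[:3,:3].T+T[:3,3]
    return P@R(c['attitude']).T+np.array(c['eye'])
E
python3 - <<'E'
from h import *
for n in('top','side'):
    c=snap(n,n+'0.png'); print(n,c['eye'],c['attitude'],c['k1'],c['intrinsics'])
    for t in['gear_mid','bearing_mid','sleeve_mid','nut_mid','board','rack']:
        print(t,[(round(m['confidence'],2),m['extent']) for m in masks_of(t,c)])
print(get_obs())
E
```

```text
pics
top [0.51702479 0.01970528 0.78402289] [-2.15225328  2.16964862 -0.19003619] -0.08936874398244882 [[377.94760052   0.         259.03950867]
 [  0.         377.94760052 186.39070913]
 [  0.           0.           1.        ]]
gear_mid [(0.75, [132.4, 111.0, 158.7, 139.1]), (0.66, [189.3, 171.5, 210.5, 195.6]), (0.56, [251.6, 109.9, 270.2, 132.7])]
bearing_mid [(0.86, [223.2, 172.8, 247.3, 195.0]), (0.74, [175.5, 126.0, 198.6, 147.4]), (0.59, [212.2, 131.7, 237.9, 151.8])]
sleeve_mid [(0.6, [265.4, 170.2, 282.3, 197.3])]
nut_mid [(0.85, [146.9, 169.7, 171.9, 193.2]), (0.38, [114.3, 247.7, 279.0, 288.5])]
board [(0.93, [141.6, 168.2, 293.2, 207.9])]
rack [(0.61, [114.9, 249.0, 277.1, 287.2])]
side [0.39605404 0.6976492  0.51702145] [-0.42416075  2.60309349 -1.44432763] 0.010351372870508493 [[375.81577995   0.         250.92765435]
 [  0.         375.81577995 194.18865403]
 [  0.           0.           1.        ]]
gear_mid [(0.96, [126.7, 249.0, 154.3, 277.2]), (0.6, [213.3, 217.6, 235.2, 239.6]), (0.52, [178.3, 188.5, 200.0, 206.7])]
bearing_mid [(0.81, [182.5, 211.5, 203.9, 229.3
[... 310 characters left out ...]
 0.7, 'joint_pos': array([-1.15295539e+00,  4.23066150e-01,  1.62990781e+00,  1.41592486e-05,
        1.08860571e+00, -1.89640438e-02]), 'qvel': array([-8.44858958e-05,  5.28790924e-04,  6.93868921e-04,  9.33334415e-04,
       -8.96830220e-04, -2.90790270e-03]), 'joint_torque': array([-2.03640608e-03, -5.44423521e+01, -2.73997968e+01,  6.44013542e-02,
        1.66534376e-02, -2.84155334e-06]), 'position': array([ 0.26444337, -0.56627754,  0.22269314]), 'orientation': array([3.06695581e+00, 6.80677655e-01, 2.33561364e-05]), 'ft_force': array([ 0.27531594, -0.30793969, -0.18784284]), 'moment': array([-0.03663156,  0.01102704, -0.03451886]), 'grip_force': 0.0, 'finger_gap': 0.08795946062489594}
```

Run:
```python
import cv2
a=cv2.imread('pics/top0.png')[90:300,95:315]
cv2.imwrite('pics/top0c.png',cv2.resize(a,None,fx=2.8,fy=2.8,interpolation=cv2.INTER_CUBIC))
```

```text
(no output)
```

View pics/top0.png

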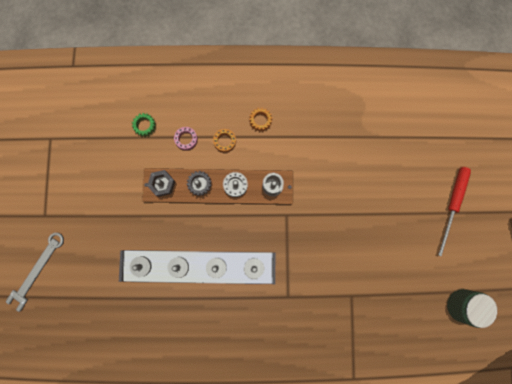

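View pics/top0c.png

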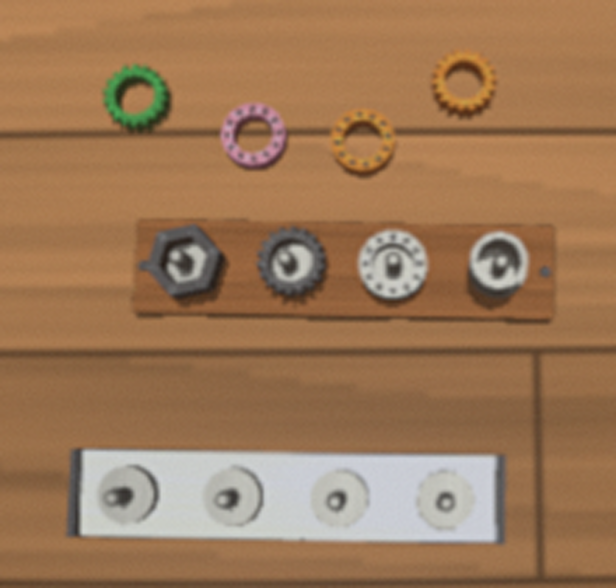

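View pics/side0.png

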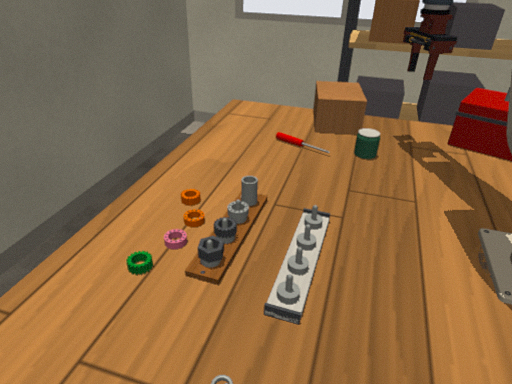

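The top view shows the row on the board, left to right: nut (160,183), gear (200,184), bearing (235,184), sleeve (273,184). The empty rack's studs are at (140,267), (178,267), (216,268) and (254,268).

These could be confused with the real parts:
- **Gear:** dark one at (200,184), versus green (144,125) and orange (261,120).
- **Bearing:** bright one at (235,184), versus pink (186,138) and orange (225,140).

The crop confirms that the dark gear and the bright bearing on the board are the ones to move.

```bash
cat > m.py <<'E'
from h import *
from scipy.optimize import least_squares
c=capture('top');P=cloud(c)
def circ(Q):
    r=least_squares(lambda p:np.hypot(Q[:,0]-p[0],Q[:,1]-p[1])-p[2],[*Q.mean(0)[:2],.02],loss='soft_l1',f_scale=.003).x
    return r.round(4)
for n,u,v,z in(('nut',160,183,.054),('gear',200,184,.05),('bear',235,184,.047),('sleeve',273,184,.078)):
    Q=P[v-17:v+18,u-17:u+18].reshape(-1,3);Q=Q[abs(Q[:,2]-z)<.006]
    b=(Q.max(0)+Q.min(0))/2
    print(n,len(Q),np.median(Q[:,2]).round(4),'circ',circ(Q),'bbox',b[:2].round(4),np.ptp(Q,0)[:2].round(4))
for u,v in((140,267),(178,267),(216,268),(254,268)):
    Q=P[v-15:v+16,u-15:u+16].reshape(-1,3);S=Q[abs(Q[:,2]-.03)<.005];T=Q[Q[:,2]>.045]
    b=(S.max(0)+S.min(0))/2
    print('stud',len(S),np.median(S[:,2]).round(4),b[:2].round(4),S.mean(0)[:2].round(4),np.ptp(S,0)[:2].round(4),'tip',len(T),T.mean(0).round(4))
for n,col in(('rack',(.008,.02,(240,295),(110,285))),):
    Q=P[240:295,110:285].reshape(-1,3);Q=Q[Q[:,2]>.009]
    r=cv2.minAreaRect((Q[:,:2]*1000).astype(np.float32));print(n,r)
Q=P[160:215,135:300].reshape(-1,3);Q=Q[Q[:,2]>.009];print('board',cv2.minAreaRect((Q[:,:2]*1000).astype(np.float32)))
print('bench z',np.median(P[310:360,100:340,2]))
E
python3 m.py
```

```text
nut 317 0.0531 circ [0.6321 0.1901 0.0204] bbox [0.6321 0.19  ] [0.0496 0.0509]
gear 263 0.0494 circ [0.632  0.1144 0.0193] bbox [0.6319 0.1142] [0.046  0.0471]
bear 283 0.0465 circ [0.6291 0.0428 0.0196] bbox [0.6286 0.0424] [0.0455 0.0455]
sleeve 135 0.0771 circ [ 0.6265 -0.03    0.0171] bbox [ 0.6269 -0.0306] [0.0368 0.0363]
stud 286 0.0293 [0.4697 0.2318] [0.4696 0.2304] [0.0391 0.0398] tip 52 [0.4748 0.2068 0.1423]
stud 301 0.0296 [0.4677 0.1581] [0.4683 0.157 ] [0.039  0.0397] tip 43 [0.4707 0.1502 0.0933]
stud 280 0.0295 [0.4662 0.0825] [0.4659 0.0821] [0.0371 0.0376] tip 42 [0.472  0.0753 0.1293]
stud 286 0.0297 [0.4637 0.0069] [0.4646 0.0065] [0.0369 0.0394] tip 30 [0.4682 0.0074 0.1101]
rack ((477.10546875, 121.33981323242188), (309.0739440917969, 83.05810546875), 89.08966827392578)
board ((592.3552856445312, 80.18790435791016), (310.24493408203125, 147.82400512695312), 88.6752700805664)
bench z -0.0003687097348054613
```

Request:
play_rows(
  moves=[
    {"tx": 366, "ty": 646, "tz": 30, "rz": 13},
    {"tx": 366, "ty": 646, "tz": 30, "rz": 13},
    {"tx": 366, "ty": 646, "tz": 30, "rz": 13},
    {"tx": 366, "ty": 646, "tz": 30, "rz": 13},
    {"tx": 366, "ty": 646, "tz": 30, "rz": 13},
    {"tx": 366, "ty": 646, "tz": 30, "rz": 13},
    {"tx": 366, "ty": 646, "tz": 30, "rz": 13},
    {"tx": 366, "ty": 646, "tz": 30, "rz": 13},
  ],
)

```text
invalid input
```

Request:
play_rows(
  moves=[
    {"tx": 18, "ty": 32, "tz": 2, "rx": 0, "ry": 0, "rz": 0.7},
    {"tx": 36, "ty": 64, "tz": 4, "rx": 0, "ry": 0, "rz": 1.4},
    {"tx": 54, "ty": 96, "tz": 6, "rx": 0, "ry": 0, "rz": 2.1},
    {"tx": 72, "ty": 128, "tz": 8, "rx": 0, "ry": 0, "rz": 2.8},
    {"tx": 90, "ty": 160, "tz": 10, "rx": 0, "ry": 0, "rz": 3.5},
    {"tx": 108, "ty": 192, "tz": 12, "rx": 0, "ry": 0, "rz": 4.2},
    {"tx": 126, "ty": 224, "tz": 14, "rx": 0, "ry": 0, "rz": 4.9},
    {"tx": 144, "ty": 256, "tz": 16, "rx": 0, "ry": 0, "rz": 5.6},
  ],
)

```text
time: 1.42
position: [0.409, -0.3088, 0.239]
orientation: [2.809, 1.406, 0.0]
ft_force: [0.1, -0.5, -0.2]
finger_gap: 0.0877
grip_force: 0.0
```

Request:
play_rows(
  moves=[
    {"tx": 150, "ty": 290, "tz": 10, "rx": 0, "ry": 0, "rz": 5.6},
    {"tx": 150, "ty": 290, "tz": 10, "rx": 0, "ry": 0, "rz": 5.6},
    {"tx": 150, "ty": 290, "tz": 10, "rx": 0, "ry": 0, "rz": 5.6},
    {"tx": 150, "ty": 290, "tz": 10, "rx": 0, "ry": 0, "rz": 5.6},
    {"tx": 150, "ty": 290, "tz": 10, "rx": 0, "ry": 0, "rz": 5.6},
    {"tx": 150, "ty": 290, "tz": 10, "rx": 0, "ry": 0, "rz": 5.6},
    {"tx": 150, "ty": 290, "tz": 10, "rx": 0, "ry": 0, "rz": 5.6},
    {"tx": 150, "ty": 290, "tz": 10, "rx": 0, "ry": 0, "rz": 5.6},
  ],
)

```text
time: 2.08
position: [0.5594, -0.0177, 0.2491]
orientation: [2.387, 2.042, 0.001]
ft_force: [0.2, -0.1, -0.2]
finger_gap: 0.0881
grip_force: 0.0
```

Request:
play_rows(
  moves=[
    {"tx": 30, "ty": 100, "tz": 20, "rx": 0, "ry": 0, "rz": 1.4},
    {"tx": 30, "ty": 100, "tz": 20, "rx": 0, "ry": 0, "rz": 1.8},
    {"tx": 30, "ty": 100, "tz": 20, "rx": 0, "ry": 0, "rz": 1.8},
    {"tx": 30, "ty": 100, "tz": 20, "rx": 0, "ry": 0, "rz": 1.8},
  ],
)

```text
time: 2.42
position: [0.5901, 0.084, 0.2698]
orientation: [2.216, 2.226, 0.005]
ft_force: [-0.2, 0.6, -0.2]
finger_gap: 0.0881
grip_force: 0.0
```

Run:
```python
from h import *
o=get_obs();c=snap('wrist','w0.png');print(o['time'],o['position'],o['orientation'],o['joint_pos'],c['T_tool_cam'])
```

```text
2.4167 [0.59008407 0.08397428 0.26980219] [2.21555442 2.22585237 0.00468222] [1.20856038e-01 3.29279946e-01 1.65500130e+00 1.13007701e-03
 1.15433043e+00 1.15763190e-01] [[ 5.49754528e-04 -9.57821211e-01 -2.87364275e-01  7.82367271e-02]
 [ 9.99999844e-01  4.98088042e-04  2.52902525e-04 -7.53074581e-04]
 [-9.91026943e-05 -2.87364369e-01  9.57821335e-01 -1.62212077e-01]
 [ 0.00000000e+00  0.00000000e+00  0.00000000e+00  1.00000000e+00]]
```

View pics/w0.png

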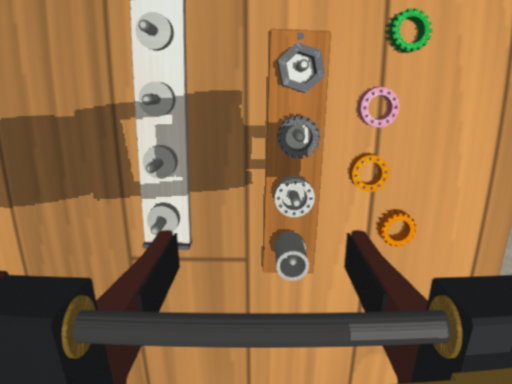

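The wrist view shows the nut (301,67), gear (299,136), bearing (295,197) and sleeve (291,258), with the rack studs at (153,30), (155,98), (159,162) and (163,220). I'll measure them again from here, including the nut's angle.

```bash
cat > w.py <<'E'
from m import *
o=get_obs();c=capture('wrist')
T=np.eye(4);T[:3,:3]=R(o['orientation']);T[:3,3]=o['position'];P=cloud(c,T@c['T_tool_cam'])
def top(n,u,v,z,w):
    Q=P[max(v-w,0):v+w,u-w:u+w].reshape(-1,3);Q=Q[abs(Q[:,2]-z)<.005]
    b=(Q.max(0)+Q.min(0))/2
    print(n,len(Q),np.median(Q[:,2]).round(4),circ(Q),b[:2].round(4),np.ptp(Q,0)[:2].round(4));return Q
Q=top('nut',301,67,.054,32)
d=np.radians(np.arange(-30,150,5))
for S in(Q,):
    w=[np.ptp(np.percentile(S[:,0]*np.cos(a)+S[:,1]*np.sin(a),[.5,99.5])) for a in d]
    print([(int(round(np.degrees(a))),round(x*1000,1)) for a,x in zip(d,w)])
top('gear',299,136,.05,28);top('bear',295,197,.047,28);top('slv',291,262,.078,24)
for u,v in((153,30),(155,98),(159,162),(165,220)): top('stud',u,v,.03,26)
E
python3 w.py
```

```text
Traceback (most recent call last):
  File "w.py", line 1, in <module>
    from m import *
  File "m.py", line 9, in <module>
    b=(Q.max(0)+Q.min(0))/2
       ~~~~~^^^
ValueError: zero-size array to reduction operation maximum which has no identity
```

```bash
sed -n '2p;4,6p' m.py >> h.py; sed -i 's/from m/from h/' w.py; python3 w.py
```

```text
nut 1027 0.054 [0.6317 0.1897 0.0201] [0.6316 0.1895] [0.05   0.0504]
[(-30, np.float64(48.3)), (-25, np.float64(49.0)), (-20, np.float64(49.3)), (-15, np.float64(49.4)), (-10, np.float64(49.0)), (-5, np.float64(48.5)), (0, np.float64(47.8)), (5, np.float64(46.8)), (10, np.float64(45.9)), (15, np.float64(46.0)), (20, np.float64(47.0)), (25, np.float64(48.1)), (30, np.float64(48.7)), (35, np.float64(49.2)), (40, np.float64(49.5)), (45, np.float64(49.5)), (50, np.float64(48.8)), (55, np.float64(48.2)), (60, np.float64(47.6)), (65, np.float64(46.3)), (70, np.float64(45.4)), (75, np.float64(45.2)), (80, np.float64(46.2)), (85, np.float64(47.0)), (90, np.float64(47.4)), (95, np.float64(48.1)), (100, np.float64(48.5)), (105, np.float64(48.8)), (110, np.float64(48.4)), (115, np.float64(48.0)), (120, np.float64(47.3)), (125, np.float64(46.5)), (130, np.float64(45.9)), (135, np.float64(46.2)), (140, np.float64(46.4)), (145, np.float64(47.4))]
gear 785 0.0501 [0.6317 0.1148 0.0191] [0.632  0.1144] [0.0482 0.0467]
bear 817 0.0471 [0.6288 0.0436 0.0196] [0.629  0.0435] [0.0464 0.0468]
slv 412 0.078 [ 0.6263 -0.0291  0.0173] [ 0.6267 -0.0295] [0.0374 0.0389]
stud 894 0.0301 [0.4676 0.2323 0.0154] [0.4688 0.2317] [0.0399 0.0407]
stud 786 0.0301 [0.4657 0.1569 0.0153] [0.4668 0.157 ] [0.0396 0.0385]
stud 699 0.0301 [0.4647 0.0815 0.0153] [0.4658 0.0821] [0.0402 0.0387]
stud 607 0.0302 [0.4637 0.0072 0.0151] [ 0.4589 -0.003 ] [0.0521 0.0601]
```

Request:
play_rows(
  claw=70,
  moves=[
    {"tx": 38, "ty": -109, "tz": -100, "rx": 0, "ry": 0, "rz": 0},
    {"tx": 38, "ty": -109, "tz": -100, "rx": 0, "ry": 0, "rz": 0},
    {"tx": 38, "ty": -109, "tz": -100, "rx": 0, "ry": 0, "rz": 0},
    {"tx": 38, "ty": -109, "tz": -100, "rx": 0, "ry": 0, "rz": 0},
    {"tx": 38, "ty": -109, "tz": -140, "rx": 0, "ry": 0, "rz": 0},
    {"tx": 38, "ty": -109, "tz": -160, "rx": 0, "ry": 0, "rz": 0},
    {"tx": 38, "ty": -109, "tz": -160, "rx": 0, "ry": 0, "rz": 0},
  ],
)

```text
time: 3.15
position: [0.622, -0.0315, 0.1036]
orientation: [-2.22, -2.213, 0.01]
ft_force: [-0.7, 0.8, -0.5]
finger_gap: 0.0701
grip_force: 0.0
```

Run:
```python
from h import *
o=get_obs();print(o['time'],o['position'],o['orientation'],o['ft_force'])
```

```text
3.15 [ 0.62204018 -0.03153441  0.10359026] [-2.21968064 -2.21330407  0.00997278] [-0.68795775  0.77694537 -0.4845926 ]
```

Request:
play_rows(
  moves=[
    {"tx": 0, "ty": 0, "tz": -30, "rx": 0, "ry": 0, "rz": 0},
    {"tx": 0, "ty": 0, "tz": -55, "rx": 0, "ry": 0, "rz": 0},
    {"tx": 0, "ty": 0, "tz": -69, "rx": 0, "ry": 0, "rz": 0},
    {"tx": 0, "ty": 0, "tz": -69, "rx": 0, "ry": 0, "rz": 0},
    {"tx": 0, "ty": 0, "tz": -69, "rx": 0, "ry": 0, "rz": 0},
  ],
)

```text
time: 3.57
position: [0.6264, -0.0297, 0.0403]
orientation: [-2.221, -2.221, 0.0]
ft_force: [-0.2, -0.5, 0.1]
finger_gap: 0.0699
grip_force: 0.0
```

Request:
play_rows(
  claw=25,
  grip_force=35,
  moves=[
    {"tx": 0, "ty": 0, "tz": 0, "rx": 0, "ry": 0, "rz": 0},
    {"tx": 0, "ty": 0, "tz": 0, "rx": 0, "ry": 0, "rz": 0},
    {"tx": 0, "ty": 0, "tz": 0, "rx": 0, "ry": 0, "rz": 0},
    {"tx": 0, "ty": 0, "tz": 0, "rx": 0, "ry": 0, "rz": 0},
    {"tx": 0, "ty": 0, "tz": 0, "rx": 0, "ry": 0, "rz": 0},
    {"tx": 0, "ty": 0, "tz": 0, "rx": 0, "ry": 0, "rz": 0},
  ],
)

```text
time: 4.07
position: [0.6268, -0.0293, 0.0403]
orientation: [2.22, 2.222, 0.001]
ft_force: [0.6, 0.4, 3.4]
finger_gap: 0.0375
grip_force: 35.0
```

Request:
play_rows(
  moves=[
    {"tx": 0, "ty": 0, "tz": 25, "rx": 0, "ry": 0, "rz": 0},
    {"tx": 0, "ty": 0, "tz": 55, "rx": 0, "ry": 0, "rz": 0},
    {"tx": 0, "ty": 0, "tz": 85, "rx": 0, "ry": 0, "rz": 0},
    {"tx": -10, "ty": 15, "tz": 100, "rx": 0, "ry": 0, "rz": 0},
    {"tx": -28, "ty": 42, "tz": 100, "rx": 0, "ry": 0, "rz": 0},
    {"tx": -46, "ty": 72, "tz": 100, "rx": 0, "ry": 0, "rz": 0},
    {"tx": -64, "ty": 102, "tz": 100, "rx": 0, "ry": 0, "rz": 0},
    {"tx": -82, "ty": 132, "tz": 100, "rx": 0, "ry": 0, "rz": 0},
  ],
)

```text
time: 4.73
position: [0.5432, 0.1036, 0.1397]
orientation: [-2.222, -2.221, 0.0]
ft_force: [-0.6, -0.2, -0.8]
finger_gap: 0.038
grip_force: 35.0
```

Request:
play_rows(
  moves=[
    {"tx": -18, "ty": 30, "tz": 0, "rx": 0, "ry": 0, "rz": 0},
    {"tx": -36, "ty": 60, "tz": 0, "rx": 0, "ry": 0, "rz": 0},
    {"tx": -54, "ty": 90, "tz": 0, "rx": 0, "ry": 0, "rz": 0},
    {"tx": -68, "ty": 115, "tz": -10, "rx": 0, "ry": 0, "rz": 0},
    {"tx": -76, "ty": 129, "tz": -30, "rx": 0, "ry": 0, "rz": 0},
    {"tx": -76, "ty": 129, "tz": -40, "rx": 0, "ry": 0, "rz": 0},
    {"tx": -76, "ty": 129, "tz": -40, "rx": 0, "ry": 0, "rz": 0},
    {"tx": -76, "ty": 129, "tz": -40, "rx": 0, "ry": 0, "rz": 0},
  ],
)

```text
time: 5.4
position: [0.4682, 0.2311, 0.0992]
orientation: [-2.22, -2.222, 0.003]
ft_force: [0.6, -0.2, -1.2]
finger_gap: 0.0373
grip_force: 35.0
```

Request:
play_rows(
  moves=[
    {"tx": 0, "ty": 0, "tz": -20, "rx": 0, "ry": 0, "rz": 0},
    {"tx": 0, "ty": 0, "tz": -40, "rx": 0, "ry": 0, "rz": 0},
    {"tx": 0, "ty": 0, "tz": -52, "rx": 0, "ry": 0, "rz": 0},
    {"tx": 0, "ty": 0, "tz": -59, "rx": 0, "ry": 0, "rz": 0},
    {"tx": 0, "ty": 0, "tz": -59, "rx": 0, "ry": 0, "rz": 0},
    {"tx": 0, "ty": 0, "tz": -59, "rx": 0, "ry": 0, "rz": 0},
  ],
)

```text
time: 5.9
position: [0.4691, 0.2313, 0.0409]
orientation: [2.222, 2.221, 0.0]
ft_force: [-0.4, -0.4, -1.4]
finger_gap: 0.0376
grip_force: 35.0
```

Request:
play_rows(
  claw=65,
  moves=[
    {"tx": 0, "ty": 0, "tz": 0, "rx": 0, "ry": 0, "rz": 0},
    {"tx": 0, "ty": 0, "tz": 0, "rx": 0, "ry": 0, "rz": 0},
    {"tx": 0, "ty": 0, "tz": 0, "rx": 0, "ry": 0, "rz": 0},
    {"tx": 0, "ty": 0, "tz": 0, "rx": 0, "ry": 0, "rz": 0},
    {"tx": 0, "ty": 0, "tz": 0, "rx": 0, "ry": 0, "rz": 0},
  ],
)

```text
time: 6.32
position: [0.4686, 0.2318, 0.0409]
orientation: [2.221, 2.222, 0.001]
ft_force: [-1.2, 0.0, -0.6]
finger_gap: 0.0643
grip_force: 0.0
```

Request:
play_rows(
  claw=72,
  moves=[
    {"tx": 0, "ty": 0, "tz": 25, "rx": 0, "ry": 0, "rz": 0},
    {"tx": 0, "ty": 0, "tz": 55, "rx": 0, "ry": 0, "rz": 0},
    {"tx": 0, "ty": 0, "tz": 80, "rx": 0, "ry": 0, "rz": 0},
    {"tx": 20, "ty": -24, "tz": 80, "rx": 0, "ry": 0, "rz": 0},
    {"tx": 45, "ty": -53, "tz": 80, "rx": 0, "ry": 0, "rz": 0},
    {"tx": 70, "ty": -82, "tz": 80, "rx": 0, "ry": 0, "rz": 0},
    {"tx": 95, "ty": -111, "tz": 80, "rx": 0, "ry": 0, "rz": 0},
    {"tx": 120, "ty": -140, "tz": 80, "rx": 0, "ry": 0, "rz": 0},
  ],
)

```text
time: 6.98
position: [0.5893, 0.0904, 0.121]
orientation: [2.22, 2.222, 0.001]
ft_force: [0.8, 1.6, -0.2]
finger_gap: 0.0721
grip_force: 0.0
```

Request:
play_rows(
  moves=[
    {"tx": 22, "ty": -26, "tz": 0, "rx": 0, "ry": 0, "rz": 0},
    {"tx": 40, "ty": -48, "tz": -10, "rx": 0, "ry": 0, "rz": 0},
    {"tx": 40, "ty": -48, "tz": -30, "rx": 0, "ry": 0, "rz": 0},
    {"tx": 40, "ty": -48, "tz": -40, "rx": 0, "ry": 0, "rz": 0},
    {"tx": 40, "ty": -48, "tz": -40, "rx": 0, "ry": 0, "rz": 0},
    {"tx": 40, "ty": -48, "tz": -40, "rx": 0, "ry": 0, "rz": 0},
  ],
)

```text
time: 7.48
position: [0.6272, 0.0443, 0.08]
orientation: [-2.219, -2.221, 0.003]
ft_force: [-0.2, -0.6, 0.1]
finger_gap: 0.0718
grip_force: 0.0
```

Run:
```python
from h import *
o=get_obs();print(o['time'],o['position'])
c=snap('side');i=c['image'][140:340,150:350,::-1]
cv2.imwrite('pics/s1.png',cv2.resize(i,None,fx=3,fy=3,interpolation=cv2.INTER_CUBIC))
```

```text
7.4833 [0.62715864 0.04426309 0.07999481]
```

View pics/s1.png

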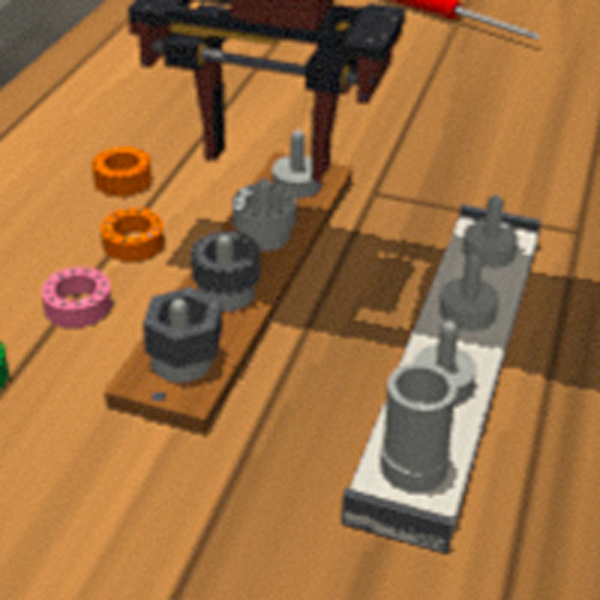

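The sleeve (418,425 in the crop) stands flat on the left-hand rack stud, and the gripper is over the bearing.

Request:
play_rows(
  moves=[
    {"tx": 1, "ty": 0, "tz": -25, "rx": 0, "ry": 0, "rz": 0},
    {"tx": 1, "ty": 0, "tz": -45, "rx": 0, "ry": 0, "rz": 0},
    {"tx": 1, "ty": 0, "tz": -56, "rx": 0, "ry": 0, "rz": 0},
    {"tx": 1, "ty": 0, "tz": -56, "rx": 0, "ry": 0, "rz": 0},
    {"tx": 1, "ty": 0, "tz": -56, "rx": 0, "ry": 0, "rz": 0},
  ],
)

```text
time: 7.95
position: [0.6293, 0.0443, 0.0251]
orientation: [-2.22, -2.223, 0.0]
ft_force: [0.0, 0.1, 0.2]
finger_gap: 0.0718
grip_force: 0.0
```

Request:
play_rows(
  claw=35,
  grip_force=35,
  moves=[
    {"tx": 0, "ty": 0, "tz": 0, "rx": 0, "ry": 0, "rz": 0},
    {"tx": 0, "ty": 0, "tz": 0, "rx": 0, "ry": 0, "rz": 0},
    {"tx": 0, "ty": 0, "tz": 0, "rx": 0, "ry": 0, "rz": 0},
    {"tx": 0, "ty": 0, "tz": 0, "rx": 0, "ry": 0, "rz": 0},
    {"tx": 0, "ty": 0, "tz": 0, "rx": 0, "ry": 0, "rz": 0},
    {"tx": 0, "ty": 0, "tz": 0, "rx": 0, "ry": 0, "rz": 0},
  ],
)

```text
time: 8.45
position: [0.6299, 0.0437, 0.0254]
orientation: [2.22, 2.221, 0.001]
ft_force: [-1.4, -0.1, 6.7]
finger_gap: 0.0463
grip_force: 35.0
```

Request:
play_rows(
  moves=[
    {"tx": 0, "ty": 0, "tz": 20, "rx": 0, "ry": 0, "rz": 0},
    {"tx": 0, "ty": 0, "tz": 45, "rx": 0, "ry": 0, "rz": 0},
    {"tx": 0, "ty": 0, "tz": 70, "rx": 0, "ry": 0, "rz": 0},
    {"tx": -15, "ty": 10, "tz": 80, "rx": 0, "ry": 0, "rz": 0},
    {"tx": -40, "ty": 28, "tz": 80, "rx": 0, "ry": 0, "rz": 0},
    {"tx": -65, "ty": 45, "tz": 80, "rx": 0, "ry": 0, "rz": 0},
    {"tx": -90, "ty": 63, "tz": 80, "rx": 0, "ry": 0, "rz": 0},
    {"tx": -115, "ty": 80, "tz": 80, "rx": 0, "ry": 0, "rz": 0},
  ],
)

```text
time: 9.12
position: [0.513, 0.1242, 0.1046]
orientation: [-2.221, -2.221, 0.0]
ft_force: [0.7, -0.3, -1.2]
finger_gap: 0.0469
grip_force: 35.0
```

Request:
play_rows(
  moves=[
    {"tx": -22, "ty": 15, "tz": 0, "rx": 0, "ry": 0, "rz": 0},
    {"tx": -40, "ty": 28, "tz": 0, "rx": 0, "ry": 0, "rz": 0},
    {"tx": -47, "ty": 33, "tz": -10, "rx": 0, "ry": 0, "rz": 0},
    {"tx": -47, "ty": 33, "tz": -25, "rx": 0, "ry": 0, "rz": 0},
    {"tx": -47, "ty": 33, "tz": -30, "rx": 0, "ry": 0, "rz": 0},
    {"tx": -47, "ty": 33, "tz": -30, "rx": 0, "ry": 0, "rz": 0},
    {"tx": -47, "ty": 33, "tz": -30, "rx": 0, "ry": 0, "rz": 0},
  ],
)

```text
time: 9.7
position: [0.4676, 0.1565, 0.0746]
orientation: [-2.221, -2.221, 0.001]
ft_force: [-0.6, -0.1, -2.1]
finger_gap: 0.0468
grip_force: 35.0
```

Request:
play_rows(
  moves=[
    {"tx": 0, "ty": 0, "tz": -20, "rx": 0, "ry": 0, "rz": 0},
    {"tx": 0, "ty": 0, "tz": -36, "rx": 0, "ry": 0, "rz": 0},
    {"tx": 0, "ty": 0, "tz": -45, "rx": 0, "ry": 0, "rz": 0},
    {"tx": 0, "ty": 0, "tz": -49, "rx": 0, "ry": 0, "rz": 0},
    {"tx": 0, "ty": 0, "tz": -49, "rx": 0, "ry": 0, "rz": 0},
    {"tx": 0, "ty": 0, "tz": -49, "rx": 0, "ry": 0, "rz": 0},
  ],
)

```text
time: 10.2
position: [0.468, 0.1567, 0.0261]
orientation: [2.221, 2.221, 0.001]
ft_force: [-0.1, -0.7, -1.3]
finger_gap: 0.0467
grip_force: 35.0
```

Request:
play_rows(
  claw=72,
  moves=[
    {"tx": 0, "ty": 0, "tz": 0, "rx": 0, "ry": 0, "rz": 0},
    {"tx": 0, "ty": 0, "tz": 0, "rx": 0, "ry": 0, "rz": 0},
    {"tx": 0, "ty": 0, "tz": 0, "rx": 0, "ry": 0, "rz": 0},
    {"tx": 0, "ty": 0, "tz": 0, "rx": 0, "ry": 0, "rz": 0},
    {"tx": 0, "ty": 0, "tz": 0, "rx": 0, "ry": 0, "rz": 0},
  ],
)

```text
time: 10.62
position: [0.4676, 0.1568, 0.0259]
orientation: [2.221, 2.222, 0.001]
ft_force: [-0.5, -0.8, 0.1]
finger_gap: 0.0714
grip_force: 0.0
```

Request:
play_rows(
  moves=[
    {"tx": 0, "ty": 0, "tz": 25, "rx": 0, "ry": 0, "rz": 0},
    {"tx": 0, "ty": 0, "tz": 50, "rx": 0, "ry": 0, "rz": 0},
    {"tx": 5, "ty": -1, "tz": 70, "rx": 0, "ry": 0, "rz": 0},
    {"tx": 25, "ty": -6, "tz": 75, "rx": 0, "ry": 0, "rz": 0},
    {"tx": 55, "ty": -14, "tz": 75, "rx": 0, "ry": 0, "rz": 0},
    {"tx": 85, "ty": -22, "tz": 75, "rx": 0, "ry": 0, "rz": 0},
    {"tx": 115, "ty": -30, "tz": 75, "rx": 0, "ry": 0, "rz": 0},
    {"tx": 140, "ty": -36, "tz": 75, "rx": 0, "ry": 0, "rz": 0},
  ],
)

```text
time: 11.28
position: [0.6094, 0.1201, 0.101]
orientation: [2.221, 2.221, 0.001]
ft_force: [-1.1, 0.2, 0.0]
finger_gap: 0.0716
grip_force: 0.0
```

Request:
play_rows(
  moves=[
    {"tx": 18, "ty": -5, "tz": 0, "rx": 0, "ry": 0, "rz": 0},
    {"tx": 24, "ty": -6, "tz": -5, "rx": 0, "ry": 0, "rz": 0},
    {"tx": 24, "ty": -6, "tz": -15, "rx": 0, "ry": 0, "rz": 0},
    {"tx": 24, "ty": -6, "tz": -15, "rx": 0, "ry": 0, "rz": 0},
    {"tx": 24, "ty": -6, "tz": -40, "rx": 0, "ry": 0, "rz": 0},
    {"tx": 24, "ty": -6, "tz": -65, "rx": 0, "ry": 0, "rz": 0},
    {"tx": 24, "ty": -6, "tz": -75, "rx": 0, "ry": 0, "rz": 0},
    {"tx": 24, "ty": -6, "tz": -75, "rx": 0, "ry": 0, "rz": 0},
  ],
)

```text
time: 11.95
position: [0.6277, 0.1147, 0.0228]
orientation: [-2.217, -2.22, 0.008]
ft_force: [-1.4, 0.5, -0.1]
finger_gap: 0.072
grip_force: 0.0
```

Request:
play_rows(
  claw=35,
  grip_force=35,
  moves=[
    {"tx": 0, "ty": 0, "tz": 0, "rx": 0, "ry": 0, "rz": 0},
    {"tx": 0, "ty": 0, "tz": 0, "rx": 0, "ry": 0, "rz": 0},
    {"tx": 0, "ty": 0, "tz": 0, "rx": 0, "ry": 0, "rz": 0},
    {"tx": 0, "ty": 0, "tz": 0, "rx": 0, "ry": 0, "rz": 0},
    {"tx": 0, "ty": 0, "tz": 0, "rx": 0, "ry": 0, "rz": 0},
    {"tx": 0, "ty": 0, "tz": 0, "rx": 0, "ry": 0, "rz": 0},
  ],
)

```text
time: 12.45
position: [0.6322, 0.1149, 0.027]
orientation: [2.22, 2.221, 0.003]
ft_force: [-2.4, 0.0, 5.8]
finger_gap: 0.0474
grip_force: 35.0
```

Request:
play_rows(
  moves=[
    {"tx": 0, "ty": 0, "tz": 20, "rx": 0, "ry": 0, "rz": 0},
    {"tx": 0, "ty": 0, "tz": 45, "rx": 0, "ry": 0, "rz": 0},
    {"tx": 0, "ty": 0, "tz": 70, "rx": 0, "ry": 0, "rz": 0},
    {"tx": -15, "ty": -3, "tz": 80, "rx": 0, "ry": 0, "rz": 0},
    {"tx": -40, "ty": -8, "tz": 80, "rx": 0, "ry": 0, "rz": 0},
    {"tx": -68, "ty": -14, "tz": 80, "rx": 0, "ry": 0, "rz": 0},
    {"tx": -96, "ty": -19, "tz": 80, "rx": 0, "ry": 0, "rz": 0},
    {"tx": -124, "ty": -25, "tz": 80, "rx": 0, "ry": 0, "rz": 0},
  ],
)

```text
time: 13.12
position: [0.506, 0.0895, 0.1058]
orientation: [2.221, 2.222, 0.0]
ft_force: [0.9, -0.0, -2.6]
finger_gap: 0.0471
grip_force: 35.0
```

Request:
play_rows(
  moves=[
    {"tx": -22, "ty": -4, "tz": 0, "rx": 0, "ry": 0, "rz": 0},
    {"tx": -36, "ty": -7, "tz": 0, "rx": 0, "ry": 0, "rz": 0},
    {"tx": -42, "ty": -8, "tz": -10, "rx": 0, "ry": 0, "rz": 0},
    {"tx": -42, "ty": -8, "tz": -25, "rx": 0, "ry": 0, "rz": 0},
    {"tx": -42, "ty": -8, "tz": -30, "rx": 0, "ry": 0, "rz": 0},
    {"tx": -42, "ty": -8, "tz": -30, "rx": 0, "ry": 0, "rz": 0},
    {"tx": -42, "ty": -8, "tz": -30, "rx": 0, "ry": 0, "rz": 0},
  ],
)

```text
time: 13.7
position: [0.4656, 0.0817, 0.0757]
orientation: [-2.221, -2.222, 0.001]
ft_force: [1.0, -0.2, -1.0]
finger_gap: 0.0469
grip_force: 35.0
```

Run:
```python
from h import *
o=get_obs();print(o['time'],o['position'])
c=snap('side');i=c['image'][170:340,190:360,::-1]
cv2.imwrite('pics/s2.png',cv2.resize(i,None,fx=3.4,fy=3.4,interpolation=cv2.INTER_CUBIC))
```

```text
13.7 [0.46558793 0.08171675 0.07570018]
```

View pics/s2.png

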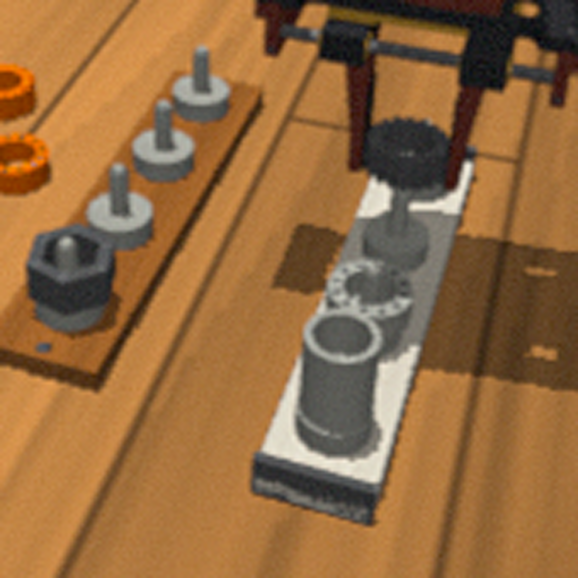

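The sleeve and bearing are seated, and the gripper holds the gear level above the third stud. Next I'll lower it.

Request:
play_rows(
  moves=[
    {"tx": 0, "ty": 0, "tz": -20, "rx": 0, "ry": 0, "rz": 0},
    {"tx": 0, "ty": 0, "tz": -36, "rx": 0, "ry": 0, "rz": 0},
    {"tx": 0, "ty": 0, "tz": -45, "rx": 0, "ry": 0, "rz": 0},
    {"tx": 0, "ty": 0, "tz": -49, "rx": 0, "ry": 0, "rz": 0},
    {"tx": 0, "ty": 0, "tz": -49, "rx": 0, "ry": 0, "rz": 0},
    {"tx": 0, "ty": 0, "tz": -49, "rx": 0, "ry": 0, "rz": 0},
  ],
)

```text
time: 14.25
position: [0.4659, 0.0818, 0.0271]
orientation: [2.221, 2.222, 0.001]
ft_force: [0.4, 0.3, -0.6]
finger_gap: 0.0471
grip_force: 35.0
```

Request:
play_rows(
  claw=72,
  moves=[
    {"tx": 0, "ty": 0, "tz": 0, "rx": 0, "ry": 0, "rz": 0},
    {"tx": 0, "ty": 0, "tz": 0, "rx": 0, "ry": 0, "rz": 0},
    {"tx": 0, "ty": 0, "tz": 0, "rx": 0, "ry": 0, "rz": 0},
    {"tx": 0, "ty": 0, "tz": 0, "rx": 0, "ry": 0, "rz": 0},
    {"tx": 0, "ty": 0, "tz": 0, "rx": 0, "ry": 0, "rz": 0},
  ],
)

```text
time: 14.67
position: [0.4655, 0.0817, 0.0268]
orientation: [2.221, 2.222, 0.0]
ft_force: [0.6, -0.8, -0.1]
finger_gap: 0.0717
grip_force: 0.0
```

Request:
play_rows(
  claw=76,
  moves=[
    {"tx": 0, "ty": 0, "tz": 25, "rx": 0, "ry": 0, "rz": 0},
    {"tx": 0, "ty": 0, "tz": 50, "rx": 0, "ry": 0, "rz": 0},
    {"tx": 5, "ty": 3, "tz": 70, "rx": 0, "ry": 0, "rz": 0},
    {"tx": 25, "ty": 16, "tz": 75, "rx": 0, "ry": 0, "rz": 0.6},
    {"tx": 52, "ty": 34, "tz": 75, "rx": 0, "ry": 0, "rz": 1.2},
    {"tx": 80, "ty": 52, "tz": 75, "rx": 0, "ry": 0, "rz": 1.8},
    {"tx": 108, "ty": 70, "tz": 75, "rx": 0, "ry": 0, "rz": 2.4},
    {"tx": 135, "ty": 88, "tz": 75, "rx": 0, "ry": 0, "rz": 2.4},
  ],
)

```text
time: 15.33
position: [0.6017, 0.1706, 0.102]
orientation: [1.973, 2.444, 0.0]
ft_force: [-0.3, -0.4, -0.6]
finger_gap: 0.0761
grip_force: 0.0
```

Request:
play_rows(
  moves=[
    {"tx": 20, "ty": 13, "tz": 0, "rx": 0, "ry": 0, "rz": 0},
    {"tx": 31, "ty": 20, "tz": -5, "rx": 0, "ry": 0, "rz": 0},
    {"tx": 31, "ty": 20, "tz": -15, "rx": 0, "ry": 0, "rz": 0},
    {"tx": 31, "ty": 20, "tz": -15, "rx": 0, "ry": 0, "rz": 0},
    {"tx": 31, "ty": 20, "tz": -40, "rx": 0, "ry": 0, "rz": 0},
    {"tx": 31, "ty": 20, "tz": -62, "rx": 0, "ry": 0, "rz": 0},
    {"tx": 31, "ty": 20, "tz": -73, "rx": 0, "ry": 0, "rz": 0},
    {"tx": 31, "ty": 20, "tz": -73, "rx": 0, "ry": 0, "rz": 0},
  ],
)

```text
time: 16.0
position: [0.6281, 0.1883, 0.0257]
orientation: [-1.975, -2.439, 0.008]
ft_force: [-0.6, -0.5, -0.2]
finger_gap: 0.0762
grip_force: 0.0
```

Request:
play_rows(
  claw=35,
  grip_force=40,
  moves=[
    {"tx": 0, "ty": 0, "tz": 0, "rx": 0, "ry": 0, "rz": 0},
    {"tx": 0, "ty": 0, "tz": 0, "rx": 0, "ry": 0, "rz": 0},
    {"tx": 0, "ty": 0, "tz": 0, "rx": 0, "ry": 0, "rz": 0},
    {"tx": 0, "ty": 0, "tz": 0, "rx": 0, "ry": 0, "rz": 0},
    {"tx": 0, "ty": 0, "tz": 0, "rx": 0, "ry": 0, "rz": 0},
    {"tx": 0, "ty": 0, "tz": 0, "rx": 0, "ry": 0, "rz": 0},
  ],
)

```text
time: 16.5
position: [0.6321, 0.1898, 0.0297]
orientation: [1.976, 2.441, 0.002]
ft_force: [-0.4, -0.9, 4.1]
finger_gap: 0.0457
grip_force: 40.0
```

Request:
play_rows(
  moves=[
    {"tx": 0, "ty": 0, "tz": 20, "rx": 0, "ry": 0, "rz": 0},
    {"tx": 0, "ty": 0, "tz": 45, "rx": 0, "ry": 0, "rz": 0},
    {"tx": 0, "ty": 0, "tz": 70, "rx": 0, "ry": 0, "rz": 0},
    {"tx": -12, "ty": -13, "tz": 80, "rx": 0, "ry": 0, "rz": 0},
    {"tx": -32, "ty": -35, "tz": 80, "rx": 0, "ry": 0, "rz": 0},
    {"tx": -54, "ty": -59, "tz": 80, "rx": 0, "ry": 0, "rz": 0},
    {"tx": -76, "ty": -83, "tz": 80, "rx": 0, "ry": 0, "rz": 0},
    {"tx": -98, "ty": -107, "tz": 80, "rx": 0, "ry": 0, "rz": 0},
  ],
)

```text
time: 17.17
position: [0.532, 0.0819, 0.1087]
orientation: [-1.976, -2.443, 0.0]
ft_force: [-0.0, -0.1, -1.3]
finger_gap: 0.0456
grip_force: 40.0
```

Request:
play_rows(
  moves=[
    {"tx": -22, "ty": -24, "tz": 0, "rx": 0, "ry": 0, "rz": 0},
    {"tx": -44, "ty": -48, "tz": 0, "rx": 0, "ry": 0, "rz": 0},
    {"tx": -62, "ty": -67, "tz": 0, "rx": 0, "ry": 0, "rz": 0},
    {"tx": -70, "ty": -76, "tz": -10, "rx": 0, "ry": 0, "rz": 0},
    {"tx": -70, "ty": -76, "tz": -25, "rx": 0, "ry": 0, "rz": 0},
    {"tx": -70, "ty": -76, "tz": -30, "rx": 0, "ry": 0, "rz": 0},
    {"tx": -70, "ty": -76, "tz": -30, "rx": 0, "ry": 0, "rz": 0},
    {"tx": -70, "ty": -76, "tz": -30, "rx": 0, "ry": 0, "rz": 0},
  ],
)

```text
time: 17.83
position: [0.4637, 0.0069, 0.0787]
orientation: [-1.976, -2.442, 0.0]
ft_force: [0.5, 0.2, -2.1]
finger_gap: 0.0457
grip_force: 40.0
```

Request:
play_rows(
  moves=[
    {"tx": 0, "ty": 0, "tz": -20, "rx": 0, "ry": 0, "rz": 0},
    {"tx": 0, "ty": 0, "tz": -36, "rx": 0, "ry": 0, "rz": 0},
    {"tx": 0, "ty": 0, "tz": -45, "rx": 0, "ry": 0, "rz": 0},
    {"tx": 0, "ty": 0, "tz": -49, "rx": 0, "ry": 0, "rz": 0},
    {"tx": 0, "ty": 0, "tz": -49, "rx": 0, "ry": 0, "rz": 0},
    {"tx": 0, "ty": 0, "tz": -49, "rx": 0, "ry": 0, "rz": 0},
  ],
)

```text
time: 18.33
position: [0.464, 0.007, 0.0301]
orientation: [1.976, 2.442, 0.001]
ft_force: [-0.0, -0.2, -2.6]
finger_gap: 0.0459
grip_force: 40.0
```

Request:
play_rows(
  claw=74,
  moves=[
    {"tx": 0, "ty": 0, "tz": 0, "rx": 0, "ry": 0, "rz": 0},
    {"tx": 0, "ty": 0, "tz": 0, "rx": 0, "ry": 0, "rz": 0},
    {"tx": 0, "ty": 0, "tz": 0, "rx": 0, "ry": 0, "rz": 0},
    {"tx": 0, "ty": 0, "tz": 0, "rx": 0, "ry": 0, "rz": 0},
    {"tx": 0, "ty": 0, "tz": 0, "rx": 0, "ry": 0, "rz": 0},
  ],
)

```text
time: 18.75
position: [0.4635, 0.0067, 0.0299]
orientation: [1.976, 2.442, 0.0]
ft_force: [-0.6, 0.2, 0.5]
finger_gap: 0.073
grip_force: 0.0
```

Request:
play_rows(
  moves=[
    {"tx": 0, "ty": 0, "tz": 25, "rx": 0, "ry": 0, "rz": 0},
    {"tx": 0, "ty": 0, "tz": 55, "rx": 0, "ry": 0, "rz": 0},
    {"tx": 0, "ty": 0, "tz": 85, "rx": 0, "ry": 0, "rz": 0},
    {"tx": 0, "ty": -30, "tz": 110, "rx": 0, "ry": 0, "rz": 0},
    {"tx": 0, "ty": -65, "tz": 120, "rx": 0, "ry": 0, "rz": 0},
    {"tx": 0, "ty": -100, "tz": 120, "rx": 0, "ry": 0, "rz": 0},
    {"tx": 0, "ty": -135, "tz": 120, "rx": 0, "ry": 0, "rz": 0},
    {"tx": 0, "ty": -150, "tz": 120, "rx": 0, "ry": 0, "rz": 0},
  ],
)

```text
time: 19.42
position: [0.4638, -0.1465, 0.1504]
orientation: [1.977, 2.439, 0.0]
ft_force: [-0.3, 1.2, -0.8]
finger_gap: 0.074
grip_force: 0.0
```

Run:
```python
from h import *
print(get_obs()['time'])
a=snap('side')['image'][170:340,190:360,::-1];c=snap('top');b=c['image'][150:320,110:280,::-1]
f=lambda i:cv2.resize(i,(400,400),interpolation=cv2.INTER_CUBIC)
cv2.imwrite('pics/end.png',np.hstack([f(a),f(b)]))
P=cloud(c)
for n,x,y,z in(('slv',.469,.232,.078),('bear',.467,.157,.047),('gear',.4655,.082,.05),('nut',.464,.007,.054)):
    Q=P[(np.hypot(P[...,0]-x,P[...,1]-y)<.034)&(abs(P[...,2]-z)<.006)]
    A=np.c_[Q[:,:2]-[x,y],np.ones(len(Q))];s=np.linalg.lstsq(A,Q[:,2],rcond=None)[0] if len(Q) else None
    print(n,len(Q),circ(Q),s.round(3))
```

```text
19.4167
slv 158 [0.4695 0.2303 0.0168] [0.004 0.011 0.077]
bear 307 [0.4688 0.1565 0.0198] [-0.    -0.002  0.047]
gear 263 [0.4662 0.0817 0.0187] [-0.007  0.002  0.05 ]
nut 299 [0.464  0.0067 0.0198] [-0.011 -0.003  0.054]
```

View pics/end.png

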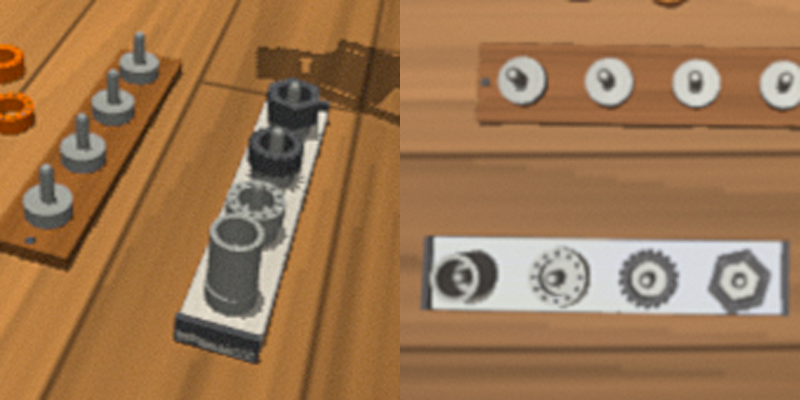

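All four parts sit flat on the rack in reverse order: sleeve, bearing, gear, nut from left to right. Their top heights match the given sizes, and the arm is clear of everything.

```bash
python3 -c "
from station import *
print(finish_job())"
```

```text
the job is handed in; nothing more can be done
None
```

The job is handed in: the four parts stand flat on the rack studs in reverse order (sleeve, bearing, gear, nut from left to right), done in about 19 s of the 83 s allowed, with nothing put down or dropped on the bench.

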